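Feel an instrument base's track for burrs

ROBOT

A 7-joint arm with a two-finger parallel gripper is mounted at the origin on the work surface. World frame = base frame: x ahead of the robot, y to its left, z up, the work surface at z = 0. Lengths are in m, angles in rad, forces in N, time in s.
With the tool pointing down it reaches from about 0.4 to 0.85 m from the base axis. Payload 10.4 kg.
Tool frame: the origin (TCP) lies midway between the tips of the shut fingers; the grasp point (between the pads) lies 19 mm behind it; z points along the fingers, x is the direction in which the jaws open and shut, and the axes are right-handed (so a half turn about z gives the same grasp; the last joint's range is limited). The gripper opens to 85 mm and grips with 20 to 120 N. Pads are 22 mm wide; open, the fingers measure 114 mm over their backs; the gripper's body (76 mm by 85 mm) begins 54 mm behind the grasp point. The pads swing forward as they close: fully open they stand 13 mm farther back than shut.
Start: joints at [-1.283, 0.332, -0.065, 1.46, 0.022, 1.35, -0.088], TCP at [0.191, 0.595, 0.207] pointing down, gripper open.
Joint ranges: [-2.6, 2.6], [-0.5, 2.12], [-1.47, 1.34], [0.16, 2.42], [-1.27, 4.41], [0.06, 2.06], [-2.6, 2.6]. Speed limits (rad/s): [2.22, 2.22, 2.79, 2.79, 3.14, 3.14, 3.14].

INTERFACE

Orientations are given as a unit quaternion [x, y, z, w].
In Python, from workcell import manip, cams gives the robot as it stands.
- The arm moves only by the tool move_arm, never from a script. Its argument "moves" is a list of rows, each a list of 7 numbers: the turn, a rotation vector about the tool's x, y, z in degrees, then the shift along the tool's x, y, z in m, then the finger opening in m, from 0 to 0.0854. A call has 1 to 10 rows; each row is the pose to reach, as a shift and turn from the pose commanded when the call began, along the tool's axes at that moment; what a row does not reach only later rows make up. A row lasts 1/10 s, in which the tool goes at most 50 mm and 8.59 degrees, less where a joint would pass 70% of its speed; a pose out of reach is approached as far as the arm can. A call with a gripper value outside its range is refused whole. The fingers move at their own pace and stop on an object; "grip_force" is the grip in N (left out, the last holds). Time passes only in rows, so rows that repeat a pose let the fingers close. It gives the time, the measured TCP pose, the force and the opening at its end, in the units of the state.
- manip.get_obs(): the state, without advancing time (a new reading comes with each control period).
- cams.camera(name): name is "scene" or "top" or "wrist"; returns the picture (400x640x3 uint8, red, green, blue); there is no depth.
- cams.camera_params(name): a dict with "fx", "fy", "cx", "cy" (pixels), "xyz" and "rotation" of the camera in the world. Camera axes: x right, y up, looking along -z (the intrinsics and any distortion apply to the point x, -y, -z); pixel columns grow to the right and rows downward; lengths in m; the calibration is good to about 2 mm. A picture is of the moment at which its call begins: read the wrist's pose just before it. camera_params takes no time and is no camera call; for the wrist camera it gives the pose at the moment of the call.
- manip.hand_in(): hands the job in, once; it reports no verdict.
The state is a dict: "clock": time; "joint_pos": joint angles; "joint_velocities": joint speeds; "tau": joint torques, N m; "position": TCP position; "ee_rot": TCP orientation; "ft_force": force on the tool from outside, world axes, zero at the start; "torque": the same for the moment, N m; "grip_width": opening from 0.0 (shut) to 1.0 (fully open).
Only numpy, scipy, OpenCV 4.12 (cv2) and the standard library are available. Lean on these libraries where they do the work, as an engineer would, in place of code of your own. Each camera call takes 0.05 s, during which the arm holds its last target. There are 200 camera calls.

TASK

Check the C-shaped bare-metal track of the green instrument base for burrs: with the gripper's fingers closed, set the fingertips lightly on the track's red-painted end and run them along its top, over all the black dots, to the yellow-painted end, without lifting off on the way. Keep enough pressure that the sprung base gives a little under the fingers all along, but never push it down to its stop. Then lift clear, and leave the brass bush standing in the middle and the glue bottle, tub and screwdriver where they are; do not pick anything up.

Things in the scene. Friction and masses are not known exactly. Their poses are not given: they have to be found in the camera images.
- cradle: Aluminium plate, 200 x 200 x 20 mm, fixed at any yaw; origin at the centre of its underside, z up. Four guide pins (50 mm above bench) carry a round green cast base, 180 mm across, concentric, on springs. On it a steel track, 12 mm wide, 16 mm high, flat top 62 mm above the bench, follows an arc of radius 72 mm about the cradle's axis: red end at -100 deg, through its +x axis, to yellow end at +100 deg.
- casting (a joint): How far the green base (with its track) is pushed straight down on its springs, in m: 0 = up, at rest; 0.012 = on its bottom stop. It starts to sink at about 2 N and then takes about 0.5 N per mm (about 8 N at the stop); it does not tilt, and springs back up when let go.
- bush: Loose brass bush, 28 mm across at the foot, 35 mm tall, standing upright on a low round steel boss (60 mm across) within about 8 mm of the middle of the green base; its top is 85 mm above the bench. Origin at the centre of its underside. To be left alone.
- glue: Loose pink bottle with a red cap, 36 mm across, 85 mm tall, standing on the bench beside the cradle. Origin at the centre of its underside. To be left alone.
- tub: Loose open white plastic tub, 60 mm across, 60 mm tall, standing on the bench beside the cradle. Origin at the centre of its underside. To be left alone.
- driver: Loose red-handled screwdriver, about 170 mm long and 30 mm thick at most, lying along its own x axis on the bench beside the cradle. To be left alone.
- track_0 (a point): Point on the centre line of the track's flat top, in the middle of the red-painted end, where the stroke starts; 62 mm above the bench while the base is up. Neighbouring points are 25 degrees (31 mm) of arc apart; the track runs on 8 mm past each painted end's point, and the green floor beside it is 16 mm lower.
- track_1 (a point): Point on the centre line of the track's flat top, at black dot 1 of 7, counted from the red end; 62 mm above the bench while the base is up. Neighbouring points are 25 degrees (31 mm) of arc apart; the track runs on 8 mm past each painted end's point, and the green floor beside it is 16 mm lower.
- track_2 (a point): Point on the centre line of the track's flat top, at black dot 2 of 7, counted from the red end; 62 mm above the bench while the base is up. Neighbouring points are 25 degrees (31 mm) of arc apart; the track runs on 8 mm past each painted end's point, and the green floor beside it is 16 mm lower.
- track_3 (a point): Point on the centre line of the track's flat top, at black dot 3 of 7, counted from the red end; 62 mm above the bench while the base is up. Neighbouring points are 25 degrees (31 mm) of arc apart; the track runs on 8 mm past each painted end's point, and the green floor beside it is 16 mm lower.
- track_4 (a point): Point on the centre line of the track's flat top, at black dot 4 of 7, counted from the red end; 62 mm above the bench while the base is up. Neighbouring points are 25 degrees (31 mm) of arc apart; the track runs on 8 mm past each painted end's point, and the green floor beside it is 16 mm lower.
- track_5 (a point): Point on the centre line of the track's flat top, at black dot 5 of 7, counted from the red end; 62 mm above the bench while the base is up. Neighbouring points are 25 degrees (31 mm) of arc apart; the track runs on 8 mm past each painted end's point, and the green floor beside it is 16 mm lower.
- track_6 (a point): Point on the centre line of the track's flat top, at black dot 6 of 7, counted from the red end; 62 mm above the bench while the base is up. Neighbouring points are 25 degrees (31 mm) of arc apart; the track runs on 8 mm past each painted end's point, and the green floor beside it is 16 mm lower.
- track_7 (a point): Point on the centre line of the track's flat top, at black dot 7 of 7, counted from the red end; 62 mm above the bench while the base is up. Neighbouring points are 25 degrees (31 mm) of arc apart; the track runs on 8 mm past each painted end's point, and the green floor beside it is 16 mm lower.
- track_8 (a point): Point on the centre line of the track's flat top, in the middle of the yellow-painted end, where the stroke finishes; 62 mm above the bench while the base is up. Neighbouring points are 25 degrees (31 mm) of arc apart; the track runs on 8 mm past each painted end's point, and the green floor beside it is 16 mm lower.

How it is judged:
By the outcome, as a careful person would: the job done as asked, in the order asked, and still so for the second after the job is handed in, with the robot touching nothing.
It also fails if it takes over 51 s, if anything falls off the work surface, if the arm or the gripper's body presses on something with over 40 N, if the wrist force passes 120 N, or if a joint passes its speed limit or range.

## Working session

There is one attempt and no reset: what is moved stays moved. The work goes in short steps, Python scripts to look and compute and a tool call to move; the robot and the scene stay as the last step left them, time stands still between calls to the robot, and variables do not carry over. Pictures are saved under pics/ and viewed, about 8 in all and at most 12, crops included, and the job is handed in when it is done.

Besides the shell and the picture viewer there is one more tool, called after "Request:" in YAML: its name, and indented under it one key for each argument. move_arm: Moves the arm, as the interface text tells. Its arguments: {"type":"object","properties":{"moves":{"type":"array","items":{"type":"array","items":{"type":"number"}}},"grip_force":{"type":"number"}},"required":["moves"]}

```bash
mkdir -p pics; python3 - <<'E'
from workcell import manip, cams
import cv2,json
for n in("top","scene"):
    p=cams.camera_params(n); im=cams.camera(n); cv2.imwrite(f"pics/{n}0.png",im[:,:,::-1]); print(n,p)
o=manip.get_obs(); print(o["clock"],o["position"],o["ee_rot"],o["ft_force"],o["grip_width"])
E
```

```text
top {'fx': 417.103748508241, 'fy': 417.103748508241, 'cx': 321.8546152186973, 'cy': 203.60994032587263, 'xyz': array([0.51683537, 0.03228432, 1.01363453]), 'rotation': array([ 0.0166526 , -0.01804614, -0.70054727,  0.7131834 ])}
scene {'fx': 455.1098134374138, 'fy': 455.1098134374138, 'cx': 323.82514471017555, 'cy': 196.2369956741642, 'xyz': array([1.00345304, 0.08186824, 0.79289842]), 'rotation': array([0.17088972, 0.20366516, 0.74046655, 0.61727344])}
0.1 [0.19101773 0.59470852 0.20590834] [ 8.08021947e-01  5.89152045e-01 -4.98755587e-04  3.91204838e-04] [0.43869513 0.64573666 0.18008462] 0.9964061045517825
```

View pics/top0.png

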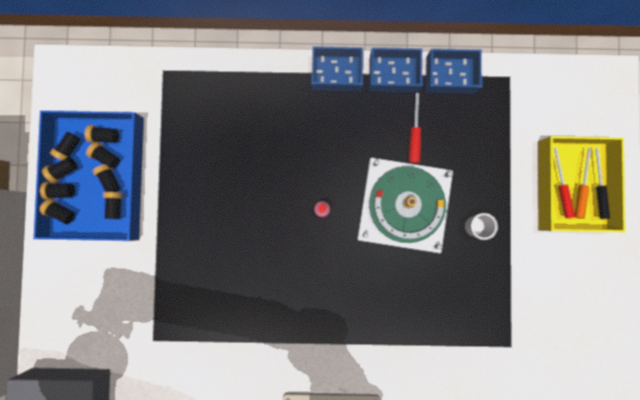

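View pics/scene0.png

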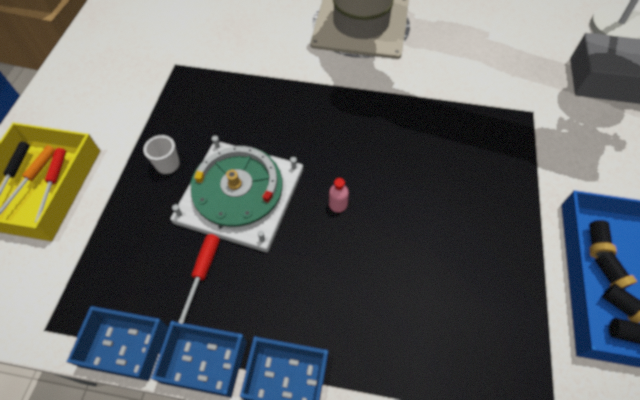

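```bash
cat > h.py <<'E'
import numpy as np, cv2
from scipy.spatial.transform import Rotation as R
from workcell import manip, cams
def shot(n):
    p=cams.camera_params(n); return p,cams.camera(n)
def ray(p,u,v):
    d=np.array([(u-p["cx"])/p["fx"],-(v-p["cy"])/p["fy"],-1.])
    return np.array(p["xyz"]),R.from_quat(p["rotation"]).apply(d)
def plane(p,u,v,z):
    o,d=ray(p,u,v); return o+d*(z-o[2])/d[2]
def blobs(im,lo,hi,amin=8):
    hsv=cv2.cvtColor(im,cv2.COLOR_RGB2HSV)
    m=cv2.inRange(hsv,np.array(lo),np.array(hi))
    if lo[0]==0: m|=cv2.inRange(hsv,np.array([172,lo[1],lo[2]]),np.array([180,255,255]))
    n,l,s,c=cv2.connectedComponentsWithStats(m)
    return m,l,[(int(s[i,4]),c[i],i) for i in range(1,n) if s[i,4]>=amin]
E
python3 - <<'E'
from h import *
np.set_printoptions(precision=4,suppress=True)
for n in("top","scene"):
    p=cams.camera_params(n); im=cv2.imread(f"pics/{n}0.png")[:,:,::-1].copy()
    m,l,b=blobs(im,(60,70,40),(95,255,255),200)
    for a,c,i in b:
        pts=cv2.findContours((l==i).astype(np.uint8),0,1)[0][0]
        print(n,"green",a,c,plane(p,*c,.046),cv2.fitEllipse(cv2.convexHull(pts)))
    for nm,lo,hi in(("red",(0,140,90),(7,255,255)),("yel",(18,140,110),(32,255,255))):
        for a,c,i in blobs(im,lo,hi,6)[2]: 
            q=plane(p,*c,.062)
            if a<600: print(n,nm,a,c,q)
E
```

```text
top green 2695 [407.1187 199.1685] [ 0.5783 -0.1672  0.046 ] ((407.0628662109375, 204.30319213867188), (73.82107543945312, 74.63631439208984), 148.36526489257812)
top red 388 [414.7861 144.9485] [ 0.7026 -0.1806  0.062 ]
top red 274 [566.5547 201.3613] [ 0.5788 -0.5289  0.062 ]
top red 26 [378.9231 193.3077] [ 0.5895 -0.0993  0.062 ]
top red 54 [321.6481 207.8519] [0.5539 0.0311 0.062 ]
top yel 59 [ 88.7797 133.3898] [0.7157 0.5697 0.062 ]
top yel 64 [ 92.2812 148.4219] [0.681  0.5601 0.062 ]
top yel 67 [ 57.8657 153.8806] [0.6669 0.6384 0.062 ]
top yel 56 [100.8571 168.8036] [0.6343 0.5384 0.062 ]
top yel 84 [ 48.2857 175.0595] [0.6178 0.6579 0.062 ]
top yel 143 [ 44.3566 198.9021] [0.563  0.6641 0.062 ]
top yel 78 [111.9872 194.7692] [0.5752 0.5104 0.062 ]
top yel 13 [408.6923 201.9231] [ 0.571  -0.1676  0.062 ]
top yel 42 [439.7857 202.9762] [ 0.5699 -0.2387  0.062 ]
scene green 3585 [233.9841 193.504 ] [ 0.5897 -0.1675  0.046 ] ((235.8175048828125, 189.7418975830078), (68.82279205322266, 94.31031036376953), 81.76676177978516)
scene red 346 [ 55.1618 165.    ] [ 0.5987 -0.5228  0.062 ]
scene red 113 [338.9381 182.9735] [0.5399 0.0277 0.062 ]
scene red 57 [266.9649 195.386 ] [ 0.5914 -0.1003  0.062 ]
scene yel 60 [198.5333 175.5667] [ 0.5719 -0.2404  0.062 ]
scene yel 24 [232.75  178.125] [ 0.5657 -0.1741  0.062 ]
scene yel 34 [234.8824 185.3529] [ 0.5808 -0.1655  0.062 ]
scene yel 139 [603.5827 246.3597] [0.5862 0.5066 0.062 ]
scene yel 122 [624.8443 281.0082] [0.6461 0.5335 0.062 ]
scene yel 33 [637.5758 316.    ] [0.7044 0.5446 0.062 ]
```

Request:
move_arm:
  moves:
    - [0,0,-2,-0.012,0.016,-0.002,0]
    - [0,0,-4,-0.035,0.046,-0.007,0]
    - [0,0,-6,-0.063,0.083,-0.013,0]
    - [0,0,-8,-0.093,0.122,-0.02,0]
    - [0,0,-10,-0.123,0.161,-0.025,0]
    - [0,0,-12,-0.153,0.2,-0.03,0]
    - [0,0,-14,-0.183,0.239,-0.035,0]
    - [0,0,-16,-0.213,0.278,-0.04,0]
    - [0,0,-17.8,-0.238,0.311,-0.045,0]
    - [0,0,-17.8,-0.25,0.327,-0.05,0]
  grip_force: 40

```text
clock: 1.1
position: [0.428, 0.253, 0.2568]
ee_rot: [0.709, 0.706, -0.0, 0.0]
ft_force: [0.8, 0.2, -0.3]
grip_width: -0.0
```

Request:
move_arm:
  moves:
    - [0,0,0,-0.02,0.007,0,0]
    - [0,0,0,-0.06,0.02,0,0]
    - [0,0,0,-0.106,0.035,0,0]
    - [0,0,0,-0.152,0.05,0,0]
    - [0,0,0,-0.198,0.065,0,0]
    - [0,0,0,-0.244,0.08,0,0]
    - [0,0,0,-0.29,0.096,0,0]
    - [0,0,0,-0.336,0.112,0,0]
    - [0,0,0,-0.375,0.125,0,0]
    - [0,0,0,-0.4,0.135,0,0]

```text
clock: 2.1
position: [0.5608, -0.1466, 0.2564]
ee_rot: [0.708, 0.706, -0.001, 0.0]
ft_force: [0.3, -0.6, -0.0]
grip_width: 0.003
```

```bash
python3 - <<'E'
from h import *
for k in range(4): o=manip.get_obs(); cams.camera("wrist")
o=manip.get_obs(); p,im=shot("wrist"); cv2.imwrite("pics/w1.png",im[:,:,::-1]); np.save("w1.npy",[p],allow_pickle=True)
print(o["clock"],o["position"],o["ee_rot"],o["ft_force"],o["joint_pos"]); print(p)
E
```

```text
2.3 [ 0.5607166  -0.14319194  0.25603809] [ 7.07529996e-01  7.06683097e-01 -3.89301891e-04 -3.91592931e-04] [-0.46895771  1.62598162  1.09578484] [-0.34631059  0.22559501  0.61833941  1.54011918 -0.13127165  1.41897569
  1.84966146]
{'fx': 292.73774661487437, 'fy': 292.73774661487437, 'cx': 320.28143597452635, 'cy': 196.45006316665211, 'xyz': array([ 0.49383883, -0.14258453,  0.42341031]), 'rotation': array([-0.09293916, -0.09294598,  0.70024048,  0.70170266])}
```

View pics/w1.png

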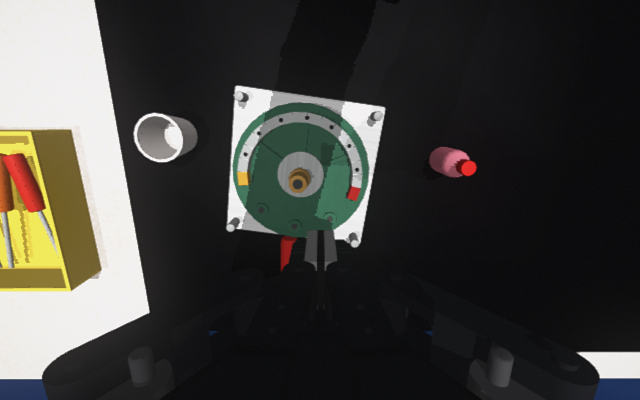

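```bash
cat > m.py <<'E'
from h import *
from scipy.optimize import least_squares
np.set_printoptions(precision=4,suppress=True)
ang=np.radians(np.arange(-100,101,25))
def pts(x):
    return np.c_[x[0]+.072*np.cos(ang+x[2]),x[1]+.072*np.sin(ang+x[2])]
def proj(p,P):
    c=R.from_quat(p["rotation"]).inv().apply(P-p["xyz"])
    return np.c_[p["cx"]-p["fx"]*c[:,0]/c[:,2],p["cy"]+p["fy"]*c[:,1]/c[:,2]]
def run(p,im,x0,z=.062,pr=True):
    g=cv2.cvtColor(im,cv2.COLOR_RGB2GRAY).astype(float)
    uv=proj(p,np.c_[pts(x0),np.full(9,z)]); meas=[]
    for i in range(1,8):
        u,v=np.round(uv[i]).astype(int); w=g[v-6:v+7,u-6:u+7]
        bh=cv2.morphologyEx(w.astype(np.uint8),cv2.MORPH_BLACKHAT,np.ones((7,7)))
        # darkest black-hat peak, centroid around it
        _,mx,_,(a,b)=cv2.minMaxLoc(bh[2:-2,2:-2]); a+=2;b+=2
        q=bh[b-2:b+3,a-2:a+3].astype(float); yy,xx=np.mgrid[-2:3,-2:3]
        meas.append((i,u-6+a+(q*xx).sum()/q.sum(),v-6+b+(q*yy).sum()/q.sum(),mx))
    W=np.array([[*plane(p,m[1],m[2],z)[:2]] for m in meas]); idx=[m[0] for m in meas]
    f=least_squares(lambda x:(pts(x)[idx]-W).ravel(),x0,loss="soft_l1",f_scale=.001)
    if pr: print("peak",[m[3] for m in meas]); print("resid mm",1e3*(pts(f.x)[idx]-W).T)
    print("centre",f.x[:2],"yaw deg",np.degrees(f.x[2]))
    return f.x
E
python3 - <<'E'
from m import *
p=np.load("w1.npy",allow_pickle=True)[0]; im=cv2.imread("pics/w1.png")[:,:,::-1].copy()
x0=np.array([.5684,-.168,np.radians(172)])
for nm,lo,hi in(("red",(0,140,90),(7,255,255)),("yel",(16,140,110),(32,255,255))):
    for a,c,i in blobs(im,lo,hi,20)[2]: 
        if 225<c[0]<375: print(nm,a,c,plane(p,*c,.062))
x=run(p,im,x0); x=run(p,im,x); print(pts(x))
pt=cams.camera_params("top"); it=cv2.imread("pics/top0.png")[:,:,::-1].copy(); run(pt,it,x)
E
```

```text
red 127 [353.1496 193.1024] [ 0.5871 -0.1008  0.062 ]
red 267 [285.6479 251.0487] [ 0.6674 -0.1895  0.062 ]
yel 166 [296.8855 180.988 ] [ 0.5711 -0.1721  0.062 ]
yel 132 [242.4773 178.1136] [ 0.5673 -0.2405  0.062 ]
peak [156.0, 160.0, 109.0, 113.0, 114.0, 173.0, 182.0]
resid mm [[-0.0696 -0.0169 -0.0335  0.1495  0.1353 -0.1619 -0.0022]
 [ 0.0005 -0.1404 -0.143  -0.2795  0.2078  0.4347 -0.0528]]
centre [ 0.5651 -0.1689] yaw deg 172.00864232519342
peak [156.0, 160.0, 109.0, 113.0, 114.0, 180.0, 183.0]
resid mm [[-0.0706 -0.0159 -0.033   0.1494  0.1408 -0.1655 -0.0046]
 [ 0.005  -0.1417 -0.1438 -0.2801  0.1993  0.4475 -0.0567]]
centre [ 0.5651 -0.1689] yaw deg 172.0074108046199
[[ 0.5873 -0.1004]
 [ 0.5563 -0.0974]
 [ 0.5269 -0.1078]
 [ 0.5047 -0.1297]
 [ 0.4938 -0.1589]
 [ 0.4962 -0.1899]
 [ 0.5116 -0.2171]
 [ 0.537  -0.2352]
 [ 0.5676 -0.2408]]
peak [52.0, 67.0, 80.0, 61.0, 88.0, 86.0, 81.0]
resid mm [[-6.0948  5.6736  0.6275 -7.3673  0.679  -3.2693  1.6551]
 [-0.7194 -5.6179 -8.7842 -0.4273  6.912   8.5024  4.1526]]
centre [ 0.5593 -0.1693] yaw deg 171.17690924044058
```

Request:
move_arm:
  moves:
    - [0,0,0,0.01,0.006,0.01,0]
    - [0,0,0,0.025,0.015,0.035,0]
    - [0,0,0,0.035,0.022,0.07,0]
    - [0,0,0,0.0428,0.0266,0.105,0]
    - [0,0,0,0.0428,0.0266,0.135,0]
    - [0,0,0,0.0428,0.0266,0.155,0]
    - [0,0,0,0.0428,0.0266,0.166,0]
    - [0,0,0,0.0428,0.0266,0.166,0]
    - [0,0,0,0.0428,0.0266,0.166,0]

```text
clock: 3.25
position: [0.5881, -0.0995, 0.0913]
ee_rot: [0.707, 0.707, 0.0, 0.0]
ft_force: [-0.5, -0.2, 0.5]
grip_width: 0.003
```

```bash
python3 - <<'E'
from m import *
o=manip.get_obs(); p,im=shot("wrist"); cv2.imwrite("pics/w2.png",im[:,:,::-1]); np.save("w2.npy",[p],allow_pickle=True)
print(o["clock"],o["position"],o["ee_rot"],o["ft_force"])
x0=np.array([.5651,-.1689,np.radians(172)])
x=run(p,im,x0); uv=proj(p,np.c_[pts(x),np.full(9,.062)]); print(uv[0], proj(p,np.array([o["position"]])))
c=cv2.resize(im[100:300,220:420],(600,600),interpolation=cv2.INTER_CUBIC)
cv2.imwrite("pics/w2c.png",c[:,:,::-1])
E
```

```text
3.25 [ 0.5881 -0.0995  0.0913] [0.7069 0.7073 0.0004 0.0003] [-0.4593 -0.1874  0.5265]
peak [133.0, 139.0, 118.0, 189.0, 183.0, 186.0, 197.0]
resid mm [[-1.2874  0.4134  0.309  -0.0289  0.2705  0.0916 -0.216 ]
 [-0.0528 -0.4264  0.1207  0.2805  0.1474 -0.0414 -0.0495]]
centre [ 0.5641 -0.1698] yaw deg 171.78621435779255
[316.8754 213.1382] [[319.4474 230.6918]]
```

View pics/w2c.png

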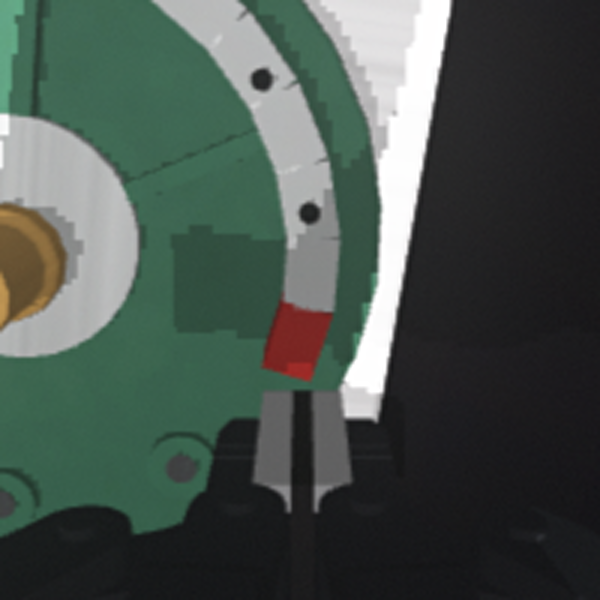

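Request:
move_arm:
  moves:
    - [0,0,0,0,0,0.005,0]
    - [0,0,0,0,0,0.013,0]
    - [0,0,0,0,0,0.02,0]
    - [0,0,0,0,0,0.022,0]
    - [0,0,0,0,0,0.022,0]
    - [0,0,0,0,0,0.022,0]

```text
clock: 3.9
position: [0.5876, -0.1002, 0.0686]
ee_rot: [0.707, 0.707, 0.0, 0.0]
ft_force: [-0.7, 0.7, 0.2]
grip_width: 0.002
```

```bash
python3 - <<'E'
from m import *
P=[];F=[]
for k in range(4):
    p,im=shot("wrist"); o=manip.get_obs(); P.append(o["position"]);F.append(o["ft_force"])
print(o["clock"],np.array(P),np.array(F))
cv2.imwrite("pics/w3.png",im[:,:,::-1])
x=run(p,im,np.array([.565,-.169,np.radians(172)]))
print(proj(p,np.r_[np.c_[pts(x),np.full(9,.062)][:1],[o["position"]]]))
c=cv2.resize(im[150:290,240:400],(800,700),interpolation=cv2.INTER_CUBIC)[:600]
cv2.imwrite("pics/w3c.png",c[:,:,::-1])
sc=cams.camera("scene"); cv2.imwrite("pics/s3.png",cv2.resize(sc[120:260,160:320],(686,600),interpolation=cv2.INTER_CUBIC)[:,:,::-1])
E
```

```text
4.1 [[ 0.5877 -0.1002  0.0688]
 [ 0.5878 -0.1002  0.0688]
 [ 0.5878 -0.1002  0.0688]
 [ 0.5877 -0.1002  0.0688]] [[ 0.2499 -0.6598  0.1877]
 [ 0.604   0.7631  0.8819]
 [-0.9014 -0.8636 -0.2832]
 [ 0.3551 -0.0746 -0.9639]]
peak [91.0, 102.0, 107.0, 158.0, 133.0, 147.0, 195.0]
resid mm [[-0.9659  0.4062  0.4101  0.4157 -0.0248 -0.2319 -0.1979]
 [ 0.3451 -0.5941 -0.3814 -0.4768  0.3743  0.4743  0.1958]]
centre [ 0.5636 -0.1695] yaw deg 171.98227663402986
[[318.1483 223.8741]
 [319.4705 230.6561]]
```

View pics/w3c.png

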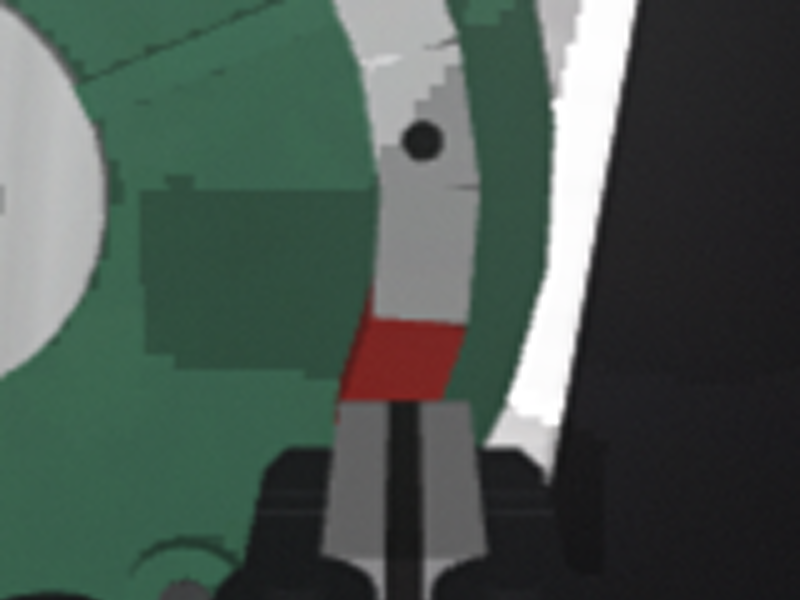

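View pics/s3.png

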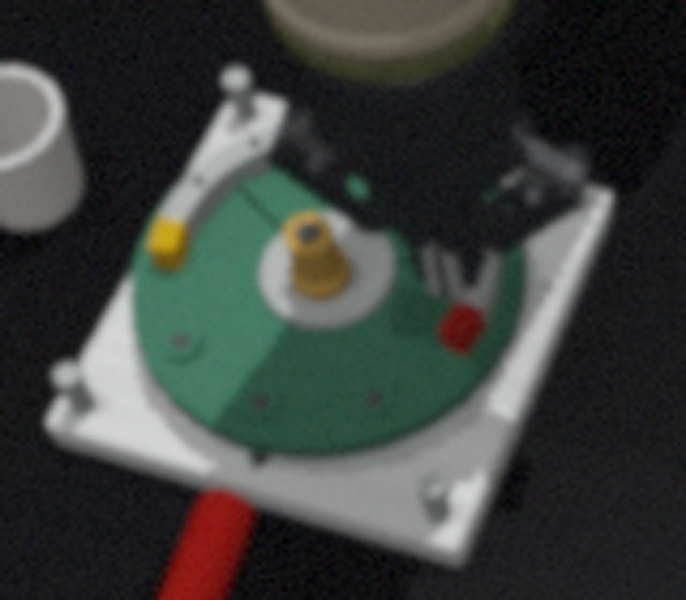

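Request:
move_arm:
  moves:
    - [0,0,0,-0.0013,0,0.001,0]
    - [0,0,0,-0.0013,0,0.003,0]
    - [0,0,0,-0.0013,0,0.005,0]
    - [0,0,0,-0.0013,0,0.007,0]
    - [0,0,0,-0.0013,0,0.009,0]
    - [0,0,0,-0.0013,0,0.0105,0]
    - [0,0,0,-0.0013,0,0.0115,0]
    - [0,0,0,-0.0013,0,0.0115,0]
    - [0,0,0,-0.0013,0,0.0115,0]

```text
clock: 5.05
position: [0.5876, -0.1014, 0.0571]
ee_rot: [0.707, 0.707, 0.0, -0.0]
ft_force: [-0.4, 1.0, -0.4]
grip_width: 0.001
```

```bash
cat > st.py <<'E'
from m import *
import sys
F=[]
for k in range(int(sys.argv[2])):
    p,im=shot("wrist"); o=manip.get_obs(); F.append(o["ft_force"])
print(o["clock"],o["position"],o["ee_rot"],np.mean(F,0),o["joint_pos"])
cv2.imwrite(f"pics/{sys.argv[1]}.png",im[:,:,::-1])
z=float(o["position"][2]); x=run(p,im,np.array([.565,-.17,np.radians(172)]),z)
print(proj(p,np.r_[np.c_[pts(x),np.full(9,z)],[o["position"]]]).T)
c=cv2.resize(im[150:290,240:400],(800,700),interpolation=cv2.INTER_CUBIC)[:600]
cv2.imwrite(f"pics/{sys.argv[1]}c.png",c[:,:,::-1])
E
python3 st.py w4 10
```

```text
5.55 [ 0.5876 -0.1014  0.0571] [ 0.7072  0.7071  0.0001 -0.    ] [0.0404 0.0211 0.042 ] [-0.3405  0.4333  0.5424  1.7325 -0.2533  1.046   1.8597]
peak [84.0, 111.0, 104.0, 132.0, 131.0, 108.0, 159.0]
resid mm [[-0.308   2.3439 -0.693  -0.2588 -0.3507  1.0323 -0.1964]
 [-0.0689 -1.1012 -0.5321  0.0112  0.8284 -0.022   0.8592]]
centre [ 0.5657 -0.1703] yaw deg 172.03948231192498
[[318.7992 323.7565 305.1869 263.9602 207.6252 149.5251 104.031   80.8325
   82.3996 319.4751]
 [231.1561 181.5403 130.045   87.783   65.9272  71.0129 101.4788 148.5325
  200.5263 230.6705]]
```

View pics/w4c.png

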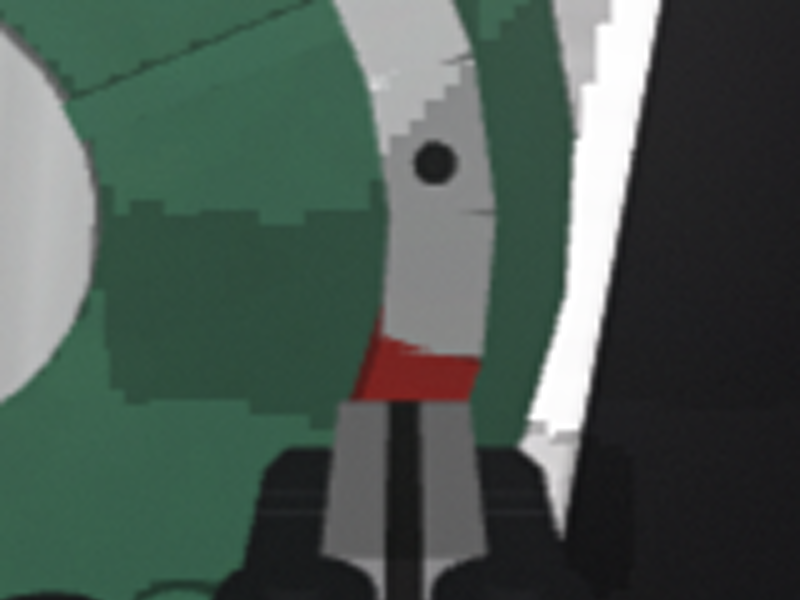

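```bash
python3 - <<'E'
from m import *
p,im=shot("scene"); o=manip.get_obs(); t=np.array(o["position"])
Q=np.array([t,t+[0,0,.01],t+[0,0,.02],t+[-.011,0,0],t+[.011,0,0],[.5873,-.1015,.062]])
uv=proj(p,Q); print(uv)
c=cv2.resize(im[160:230,225:305],(800,700),interpolation=cv2.INTER_CUBIC)[:600].copy()
for (u,v),col in zip(uv,[(255,255,0),(255,0,255),(0,255,255),(255,255,255),(0,0,255),(0,255,0)]):
    cv2.circle(c,(int((u-225+.5)*10),int((v-160+.5)*10)),4,col,-1)
cv2.imwrite("pics/s4.png",c[:,:,::-1])
E
```

```text
[[267.1535 194.9281]
 [266.5896 192.1692]
 [266.0142 189.354 ]
 [268.5582 190.0418]
 [265.7306 199.878 ]
 [266.8812 193.4523]]
```

View pics/s4.png

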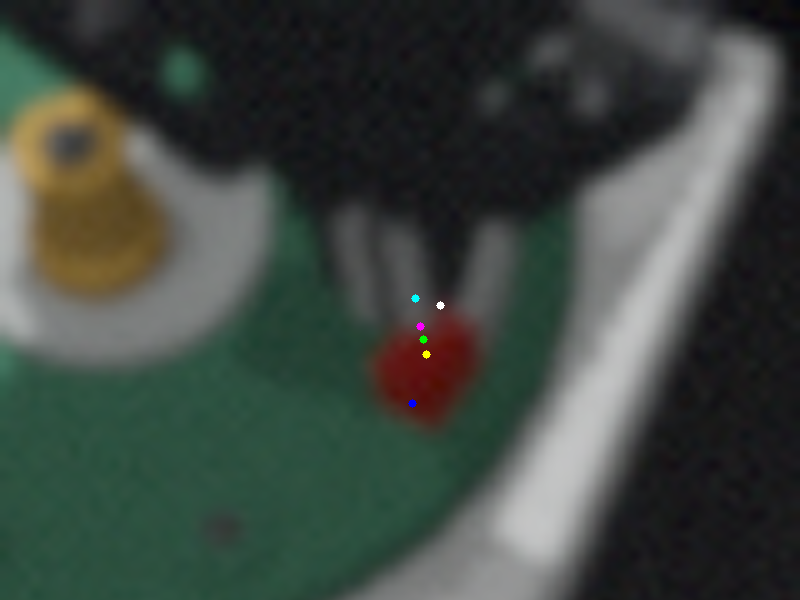

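Request:
move_arm:
  moves:
    - [0,0,0,0,0,0.001,0]
    - [0,0,0,0,0,0.002,0]
    - [0,0,0,0,0,0.003,0]
    - [0,0,0,0,0,0.004,0]
    - [0,0,0,0,0,0.004,0]

```text
clock: 6.1
position: [0.5874, -0.1015, 0.0529]
ee_rot: [0.707, 0.707, -0.0, -0.0]
ft_force: [0.3, 0.5, -0.3]
grip_width: 0.001
```

```bash
cat > f.py <<'E'
from m import *
import sys
F=[];T=[]
for k in range(int(sys.argv[1])):
    cams.camera("wrist"); o=manip.get_obs(); F.append(o["ft_force"]);T.append(o["torque"])
print(o["clock"],o["position"],np.mean(F,0),np.mean(T,0),o["grip_width"])
E
python3 f.py 5
```

```text
6.35 [ 0.5876 -0.1014  0.0532] [ 0.3087 -0.0317  0.0046] [-0.0071  0.0087 -0.0027] -0.0022803784320423763
```

Request:
move_arm:
  moves:
    - [0,0,0,0,0,0.001,0]
    - [0,0,0,0,0,0.002,0]
    - [0,0,0,0,0,0.003,0]
    - [0,0,0,0,0,0.004,0]
    - [0,0,0,0,0,0.004,0]

```text
clock: 6.85
position: [0.5874, -0.1014, 0.0489]
ee_rot: [0.707, 0.707, -0.0, -0.0]
ft_force: [0.1, -0.6, -1.1]
grip_width: 0.005
```

```bash
python3 f.py 5; python3 - <<'E'
from m import *
p,im=shot("wrist"); o=manip.get_obs(); x=np.array([.565,-.17,np.radians(172)])
cv2.imwrite("pics/w5.png",im[:,:,::-1])
for z in (.046,.05,.054,.058,.062,.066):
    print(z); uv=run(p,im,x,z,False)
c=cv2.resize(im[150:290,240:400],(800,700),interpolation=cv2.INTER_CUBIC)[:600]
cv2.imwrite("pics/w5c.png",c[:,:,::-1])
E
```

```text
7.1 [ 0.5876 -0.1015  0.0491] [0.0217 0.2441 0.0339] [-0.023  -0.0108  0.0016] -0.0011094193668226204
0.046
centre [ 0.5638 -0.1707] yaw deg 170.74740463239675
0.05
centre [ 0.5661 -0.1702] yaw deg 172.96866747571573
0.054
centre [ 0.5648 -0.1695] yaw deg 172.07448794976696
0.058
centre [ 0.5657 -0.1704] yaw deg 171.96827576877394
0.062
centre [ 0.5647 -0.1707] yaw deg 171.77039506740064
0.066
centre [ 0.5648 -0.1691] yaw deg 172.021512631447
```

View pics/w5c.png

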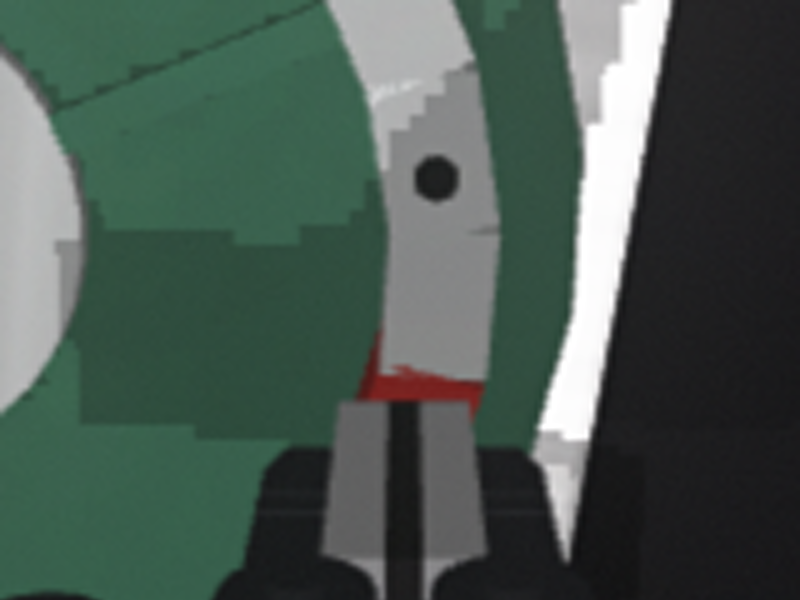

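Request:
move_arm:
  moves:
    - [0,0,0,0,0,0.001,0]
    - [0,0,0,0,0,0.0025,0]
    - [0,0,0,0,0,0.004,0]
    - [0,0,0,0,0,0.004,0]

```text
clock: 7.55
position: [0.5873, -0.1014, 0.0448]
ee_rot: [0.707, 0.707, -0.0, -0.0]
ft_force: [0.6, 0.3, -0.1]
grip_width: 0.0
```

```bash
python3 f.py 3
```

```text
7.7 [ 0.5876 -0.1015  0.0451] [ 0.4115  0.2179 -0.5676] [-0.0115  0.0197 -0.0194] -0.0019230773099172022
```

Request:
move_arm:
  moves:
    - [0,0,0,0,0,0.001,0]
    - [0,0,0,0,0,0.002,0]
    - [0,0,0,0,0,0.003,0]
    - [0,0,0,0,0,0.003,0]

```text
clock: 8.1
position: [0.5874, -0.1014, 0.0419]
ee_rot: [0.707, 0.707, -0.0, -0.0]
ft_force: [-0.9, 0.3, -0.5]
grip_width: 0.001
```

```bash
python3 f.py 3
```

```text
8.25 [ 0.5876 -0.1014  0.0421] [-0.339   0.1634  0.0536] [ 0.0081 -0.0175  0.0019] 0.0014935448757182443
```

Request:
move_arm:
  moves:
    - [0,0,0,0,0,0.001,0]
    - [0,0,0,0,0,0.002,0]
    - [0,0,0,0,0,0.003,0]
    - [0,0,0,0,0,0.003,0]

```text
clock: 8.65
position: [0.5875, -0.1014, 0.0389]
ee_rot: [0.707, 0.707, -0.0, -0.0]
ft_force: [-0.2, 1.1, 0.5]
grip_width: 0.002
```

```bash
python3 f.py 4; python3 - <<'E'
from m import *
p,im=shot("wrist"); c=cv2.resize(im[150:290,240:400],(800,700),interpolation=cv2.INTER_CUBIC)[:600]
q,s=shot("scene"); d=cv2.resize(s[160:230,225:305],(800,700),interpolation=cv2.INTER_CUBIC)[:600]
o=np.hstack([c[:,100:500],d[:,250:650]]); cv2.imwrite("pics/w6.png",o[:,:,::-1])
E
```

```text
8.85 [ 0.5876 -0.1015  0.0391] [-0.3473  0.0081  0.0634] [ 0.01   -0.0052 -0.0177] -0.0007217730898539083
```

View pics/w6.png

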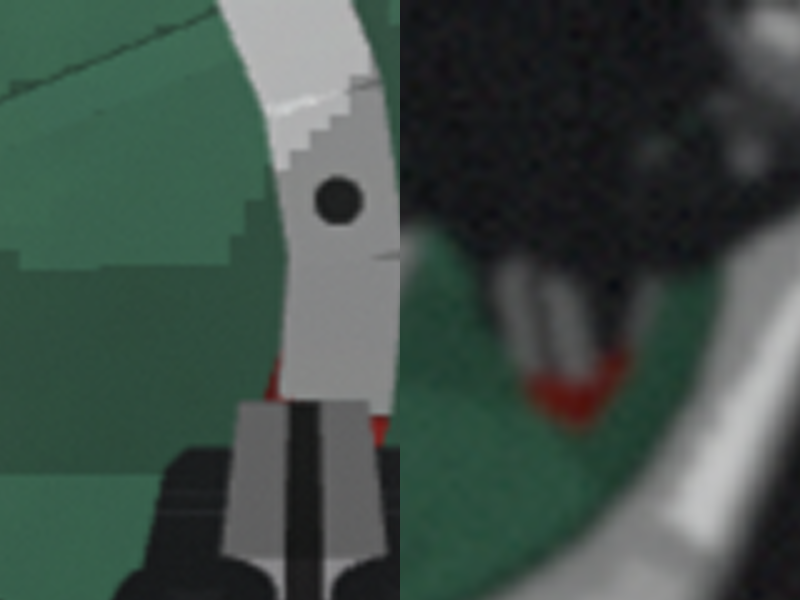

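Request:
move_arm:
  moves:
    - [0,0,0,0,0,0.001,0]
    - [0,0,0,0,0,0.002,0]
    - [0,0,0,0,0,0.003,0]
    - [0,0,0,0,0,0.003,0]

```text
clock: 9.35
position: [0.5876, -0.1015, 0.0361]
ee_rot: [0.707, 0.707, 0.0, -0.0]
ft_force: [-0.7, -0.3, 3.1]
grip_width: -0.003
```

```bash
python3 f.py 4
```

```text
9.55 [ 0.5876 -0.1015  0.0362] [-0.2937  0.4861  2.8827] [0.0635 0.1293 0.0145] 0.0005311196032711756
```

Request:
move_arm:
  moves:
    - [0,0,0,0,0,0.001,0]
    - [0,0,0,0,0,0.002,0]
    - [0,0,0,0,0,0.003,0]
    - [0,0,0,0,0,0.003,0]

```text
clock: 9.95
position: [0.5876, -0.1015, 0.033]
ee_rot: [0.707, 0.707, 0.0, 0.0]
ft_force: [-0.5, -1.1, 3.8]
grip_width: -0.001
```

```bash
python3 f.py 4
```

```text
10.15 [ 0.5876 -0.1015  0.0331] [-0.54    0.563   3.8222] [ 0.0939  0.1634 -0.0022] 0.0024139789769151232
```

```bash
python3 - <<'E'
import numpy as np
for s in range(8):
    a0=72+25*s
    a=np.radians(a0+2.5*np.arange(0,11)); x=.565+.072*np.cos(a); y=-.170+.072*np.sin(a)
    print(s,"end",round(x[-1],4),round(y[-1],4),[[round(y[i]-y[0],4),round(x[i]-x[0],4)] for i in range(1,11)])
E
```

```text
0 end 0.5562 -0.0985 [[np.float64(0.0009), np.float64(-0.003)], [np.float64(0.0017), np.float64(-0.0061)], [np.float64(0.0023), np.float64(-0.0091)], [np.float64(0.0028), np.float64(-0.0122)], [np.float64(0.0032), np.float64(-0.0153)], [np.float64(0.0034), np.float64(-0.0185)], [np.float64(0.0035), np.float64(-0.0216)], [np.float64(0.0035), np.float64(-0.0248)], [np.float64(0.0033), np.float64(-0.0279)], [np.float64(0.003), np.float64(-0.031)]]
1 end 0.5268 -0.1089 [[np.float64(-0.0005), np.float64(-0.0031)], [np.float64(-0.001), np.float64(-0.0062)], [np.float64(-0.0018), np.float64(-0.0093)], [np.float64(-0.0026), np.float64(-0.0123)], [np.float64(-0.0036), np.float64(-0.0153)], [np.float64(-0.0047), np.float64(-0.0182)], [np.float64(-0.0059), np.float64(-0.0211)], [np.float64(-0.0073), np.float64(-0.0239)], [np.float64(-0.0088), np.float64(-0.0267)], [np.float64(-0.0104), np.float64(-0.0294)]]
2 end 0.5046 -0.1308 [[np.float64(-0.0017), np.float64(-0.0026)], [np.float64(-0.0036), np.float64(-0.0052)], [np.float64(-0.0055), np.float64(-0.0076)], [np.float64(-0.0076), np.float64(-0.
[... 1828 characters left out ...]
loat64(-0.0104), np.float64(0.0117)], [np.float64(-0.0122), np.float64(0.0143)], [np.float64(-0.0139), np.float64(0.017)], [np.float64(-0.0154), np.float64(0.0197)], [np.float64(-0.0168), np.float64(0.0225)], [np.float64(-0.0181), np.float64(0.0254)]]
7 end 0.5675 -0.242 [[np.float64(-0.0012), np.float64(0.0029)], [np.float64(-0.0022), np.float64(0.0059)], [np.float64(-0.0031), np.float64(0.0089)], [np.float64(-0.0039), np.float64(0.0119)], [np.float64(-0.0045), np.float64(0.015)], [np.float64(-0.005), np.float64(0.0181)], [np.float64(-0.0054), np.float64(0.0212)], [np.float64(-0.0056), np.float64(0.0244)], [np.float64(-0.0057), np.float64(0.0275)], [np.float64(-0.0057), np.float64(0.0306)]]
```

Request:
move_arm:
  moves:
    - [0,0,0,0.0009,-0.003,0.0005,0]
    - [0,0,0,0.0017,-0.0061,0.001,0]
    - [0,0,0,0.0023,-0.0091,0.001,0]
    - [0,0,0,0.0028,-0.0122,0.001,0]
    - [0,0,0,0.0032,-0.0153,0.001,0]
    - [0,0,0,0.0034,-0.0185,0.001,0]
    - [0,0,0,0.0035,-0.0216,0.001,0]
    - [0,0,0,0.0035,-0.0248,0.001,0]
    - [0,0,0,0.0033,-0.0279,0.001,0]
    - [0,0,0,0.003,-0.031,0.001,0]

```text
clock: 11.15
position: [0.5563, -0.0983, 0.0321]
ee_rot: [0.707, 0.707, 0.0, -0.0]
ft_force: [3.5, 0.2, 5.3]
grip_width: 0.001
```

```bash
python3 f.py 3
```

```text
11.3 [ 0.5559 -0.0984  0.0319] [1.0148 0.1562 5.0177] [ 0.1104 -0.336   0.021 ] -0.002228359577008989
```

Request:
move_arm:
  moves:
    - [0,0,0,-0.0005,-0.0031,0,0]
    - [0,0,0,-0.001,-0.0061,0,0]
    - [0,0,0,-0.0018,-0.0091,0,0]
    - [0,0,0,-0.0026,-0.0121,0,0]
    - [0,0,0,-0.0036,-0.0151,0,0]
    - [0,0,0,-0.0047,-0.018,0,0]
    - [0,0,0,-0.0059,-0.0209,0,0]
    - [0,0,0,-0.0073,-0.0237,0,0]
    - [0,0,0,-0.0088,-0.0265,0,0]
    - [0,0,0,-0.0104,-0.0292,0,0]

```text
clock: 12.3
position: [0.5271, -0.1089, 0.032]
ee_rot: [0.707, 0.707, 0.0, -0.0]
ft_force: [3.7, 2.2, 4.2]
grip_width: 0.0
```

```bash
python3 f.py 3; python3 - <<'E'
from m import *
p,im=shot("wrist"); cv2.imwrite("pics/w7.png",im[:,:,::-1]); o=manip.get_obs()
q,s=shot("scene"); uv=proj(q,np.array([o["position"]]))[0]; print(uv)
d=cv2.resize(s[130:250,170:300],(400,369),interpolation=cv2.INTER_CUBIC)
c=cv2.resize(im[130:270,240:400],(400,350),interpolation=cv2.INTER_CUBIC)
c=cv2.copyMakeBorder(c,0,19,0,0,cv2.BORDER_CONSTANT)
cv2.imwrite("pics/w7c.png",np.hstack([c,d])[:,:,::-1])
E
```

```text
12.45 [ 0.5266 -0.1092  0.0319] [0.9529 1.0165 4.7465] [ 0.2347 -0.2442  0.0189] -0.0009489307971157238
[272.0981 175.1582]
```

View pics/w7c.png

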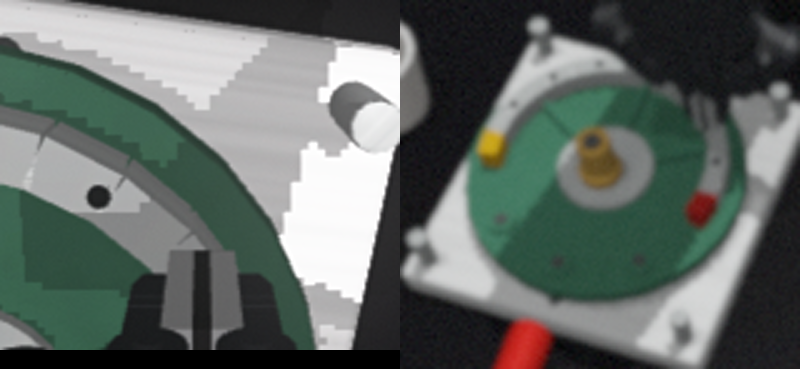

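Request:
move_arm:
  moves:
    - [0,0,0,-0.0016,-0.0024,0,0]
    - [0,0,0,-0.0034,-0.005,0,0]
    - [0,0,0,-0.0053,-0.0074,0,0]
    - [0,0,0,-0.0073,-0.0098,0,0]
    - [0,0,0,-0.0094,-0.0121,0,0]
    - [0,0,0,-0.0117,-0.0143,0,0]
    - [0,0,0,-0.014,-0.0164,0,0]
    - [0,0,0,-0.0164,-0.0184,0,0]
    - [0,0,0,-0.0189,-0.0203,0,0]
    - [0,0,0,-0.0215,-0.022,0,0]

```text
clock: 13.55
position: [0.5051, -0.1305, 0.032]
ee_rot: [0.707, 0.707, -0.0, -0.0]
ft_force: [3.2, 3.5, 4.0]
grip_width: -0.001
```

```bash
python3 f.py 3
```

```text
13.7 [ 0.5048 -0.131   0.0319] [0.2905 0.7949 4.54  ] [ 0.312  -0.1202  0.0032] -0.0018592308880037967
```

Request:
move_arm:
  moves:
    - [0,0,0,-0.0026,-0.0018,0,0]
    - [0,0,0,-0.0053,-0.0034,0,0]
    - [0,0,0,-0.0081,-0.0048,0,0]
    - [0,0,0,-0.011,-0.0061,0,0]
    - [0,0,0,-0.0139,-0.0073,0,0]
    - [0,0,0,-0.0169,-0.0083,0,0]
    - [0,0,0,-0.0198,-0.0092,0,0]
    - [0,0,0,-0.0228,-0.01,0,0]
    - [0,0,0,-0.0259,-0.0106,0,0]
    - [0,0,0,-0.029,-0.0111,0,0]

```text
clock: 14.7
position: [0.494, -0.1595, 0.032]
ee_rot: [0.707, 0.707, -0.0, -0.0]
ft_force: [0.5, 3.6, 4.4]
grip_width: 0.002
```

```bash
python3 f.py 3; python3 - <<'E'
from m import *
p,im=shot("wrist"); cv2.imwrite("pics/w8.png",im[:,:,::-1]); o=manip.get_obs()
q,s=shot("scene"); cv2.imwrite("pics/s8.png",s[:,:,::-1])
d=cv2.resize(s[130:220,170:300],(400,277),interpolation=cv2.INTER_CUBIC)
c=cv2.resize(im[150:260,240:400],(400,275),interpolation=cv2.INTER_CUBIC)
c=cv2.copyMakeBorder(c,0,2,0,0,cv2.BORDER_CONSTANT)
cv2.imwrite("pics/w8c.png",np.hstack([c,d])[:,:,::-1])
E
```

```text
14.85 [ 0.494  -0.1601  0.032 ] [0.5225 2.0201 4.1586] [ 0.3186 -0.0075  0.0007] -0.0037976098060502755
```

View pics/w8c.png

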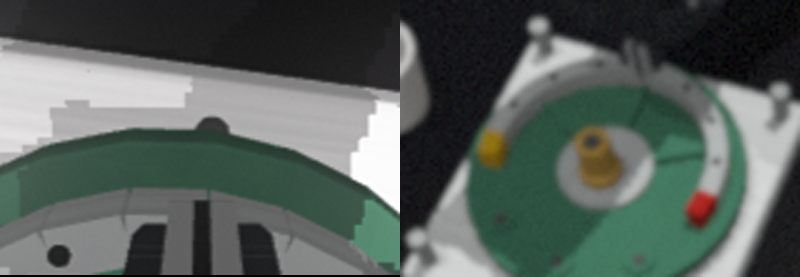

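```bash
python3 - <<'E'
from m import *
p=cams.camera_params("wrist"); o=manip.get_obs(); print(o["position"],p["xyz"])
im=cv2.imread("pics/w8.png")[:,:,::-1].copy()
for z in (.032,.05,.056,.062): print(z,plane(p,321,230,z),plane(p,321,226,z))
for z in(.050,.053,.056,.059,.062):
    print(z);run(p,im,np.array([.565,-.17,np.radians(172)]),z)
s=cv2.imread("pics/s8.png")[:,:,::-1].copy(); q=cams.camera_params("scene")
for nm,lo,hi in(("red",(0,140,90),(7,255,255)),("yel",(18,140,110),(32,255,255))):
    for a,c,i in blobs(s,lo,hi,20)[2]:
        if 150<c[0]<300 and c[1]<200: print(nm,a,c,plane(q,*c,.056),plane(q,*c,.062))
E
```

```text
[ 0.494  -0.1601  0.032 ] [ 0.427  -0.1594  0.1994]
0.032 [ 0.4935 -0.1591  0.032 ] [ 0.4909 -0.1591  0.032 ]
0.05 [ 0.4864 -0.1592  0.05  ] [ 0.4841 -0.1591  0.05  ]
0.056 [ 0.484  -0.1592  0.056 ] [ 0.4818 -0.1592  0.056 ]
0.062 [ 0.4816 -0.1592  0.062 ] [ 0.4795 -0.1592  0.062 ]
0.05
peak [7.0, 3.0, 50.0, 30.0, 74.0, 110.0, 3.0]
resid mm [[ 1.1456  0.0556 -2.3228  0.3487 -0.0824 -0.918   0.6394]
 [ 0.4729  2.5981 -2.5216 -0.6086  0.0499  2.1885 -1.7705]]
centre [ 0.5653 -0.1683] yaw deg 173.64215396883236
0.053
peak [4.0, 4.0, 50.0, 30.0, 74.0, 86.0, 3.0]
resid mm [[ 0.2952 -2.7147 -0.0131  1.313  -0.4238 -0.856   2.2431]
 [-0.8052 -0.8076 -0.9637  0.6731  0.6231  1.3927  0.0499]]
centre [ 0.5647 -0.1695] yaw deg 171.65177641846668
0.056
peak [4.0, 3.0, 83.0, 28.0, 74.0, 107.0, 4.0]
resid mm [[ 0.7085 -0.3392 -2.5063  1.0753  0.5768 -0.6105 -0.039 ]
 [ 0.7657 -0.9103  0.5138  0.0089 -0.8933  1.3223 -0.6284]]
centre [ 0.5638 -0.169 ] yaw deg 172.77343944541485
0.059
peak [4.0, 46.0, 83.0, 18.0, 74.0, 107.0, 3.0]
resid mm [[ 0.1632 -2.5649  1.3374 -0.993   0.1373  0.0303  0.5899]
 [-3.1939  1.9579  0.7902  0.1242  0.4145 -0.3036 -1.2143]]
centre [ 0.5645 -0.1716] yaw deg 170.62572356915504
0.062
peak [4.0, 9.0, 74.0, 18.0, 29.0, 60.0, 4.0]
resid mm [[ 0.6152 -1.354   0.1157 -0.1017  1.9181  0.3619 -3.4461]
 [-0.1892  0.849   0.1743 -0.0703 -0.2406 -2.5077  0.7498]]
centre [ 0.5643 -0.1697] yaw deg 172.3035208198994
red 58 [267.2931 196.8793] [ 0.5911 -0.1004  0.056 ] [ 0.5944 -0.0989  0.062 ]
yel 47 [199.0851 176.7021] [ 0.5707 -0.2411  0.056 ] [ 0.5743 -0.2385  0.062 ]
yel 20 [233.4 178.5] [ 0.5628 -0.1747  0.056 ] [ 0.5663 -0.1726  0.062 ]
yel 24 [234.125  187.7917] [ 0.5829 -0.1675  0.056 ] [ 0.5863 -0.1654  0.062 ]
```

Request:
move_arm:
  moves:
    - [0,0,0,-0.0031,-0.0006,0,0]
    - [0,0,0,-0.0063,-0.0009,0,0]
    - [0,0,0,-0.0094,-0.001,0,0]
    - [0,0,0,-0.0125,-0.001,0,0]
    - [0,0,0,-0.0157,-0.0008,0,0]
    - [0,0,0,-0.0188,-0.0005,0,0]
    - [0,0,0,-0.0219,0,0,0]
    - [0,0,0,-0.025,0.0006,0,0]
    - [0,0,0,-0.028,0.0013,0,0]
    - [0,0,0,-0.031,0.0021,0,0]

```text
clock: 15.95
position: [0.4963, -0.1906, 0.032]
ee_rot: [0.707, 0.707, -0.0, -0.0]
ft_force: [-1.0, 3.3, 4.7]
grip_width: 0.004
```

```bash
python3 f.py 3
```

```text
16.1 [ 0.4964 -0.1911  0.0321] [-0.2414  1.2755  4.2759] [ 0.3906  0.0586 -0.0025] 0.000384075437238749
```

Request:
move_arm:
  moves:
    - [0,0,0,-0.003,0.0008,0,0]
    - [0,0,0,-0.0059,0.0019,0,0]
    - [0,0,0,-0.0088,0.0031,0,0]
    - [0,0,0,-0.0116,0.0045,0,0]
    - [0,0,0,-0.0144,0.006,0,0]
    - [0,0,0,-0.0171,0.0076,0,0]
    - [0,0,0,-0.0197,0.0093,0,0]
    - [0,0,0,-0.0223,0.0112,0,0]
    - [0,0,0,-0.0247,0.0131,0,0]
    - [0,0,0,-0.0271,0.0151,0,0]

```text
clock: 17.1
position: [0.5115, -0.2177, 0.032]
ee_rot: [0.707, 0.707, -0.0, -0.0]
ft_force: [-3.1, 3.1, 5.4]
grip_width: 0.004
```

```bash
python3 f.py 3
```

```text
17.25 [ 0.5118 -0.218   0.0322] [-1.1829  1.8907  4.4995] [0.3118 0.1879 0.0204] 0.004867486310838531
```

Request:
move_arm:
  moves:
    - [0,0,0,-0.0023,0.002,0,0]
    - [0,0,0,-0.0045,0.0042,0,0]
    - [0,0,0,-0.0066,0.0065,0,0]
    - [0,0,0,-0.0086,0.009,0,0]
    - [0,0,0,-0.0104,0.0115,0,0]
    - [0,0,0,-0.0122,0.0141,0,0]
    - [0,0,0,-0.0139,0.0168,0,0]
    - [0,0,0,-0.0154,0.0195,0,0]
    - [0,0,0,-0.0168,0.0223,0,0]
    - [0,0,0,-0.0181,0.0252,0,0]

```text
clock: 18.25
position: [0.5368, -0.2358, 0.0321]
ee_rot: [0.707, 0.707, -0.0, -0.0]
ft_force: [-3.9, 1.1, 4.3]
grip_width: -0.001
```

```bash
python3 f.py 3
```

```text
18.4 [ 0.5372 -0.236   0.0322] [-1.2301  0.8802  4.6271] [0.1411 0.2974 0.0072] 0.00028463335419732946
```

Request:
move_arm:
  moves:
    - [0,0,0,-0.0013,0.0028,0,0]
    - [0,0,0,-0.0024,0.0057,0,0]
    - [0,0,0,-0.0034,0.0087,0,0]
    - [0,0,0,-0.0042,0.0117,0,0]
    - [0,0,0,-0.0048,0.0148,0,0]
    - [0,0,0,-0.0053,0.0179,0,0]
    - [0,0,0,-0.0056,0.021,0,0]
    - [0,0,0,-0.0058,0.0242,0,0]
    - [0,0,0,-0.0058,0.0275,0,0]
    - [0,0,0,-0.0058,0.031,0,0]

```text
clock: 19.4
position: [0.5679, -0.2415, 0.0321]
ee_rot: [0.707, 0.707, -0.0, 0.0]
ft_force: [-3.4, 0.7, 4.4]
grip_width: 0.002
```

```bash
python3 f.py 4; python3 - <<'E'
from m import *
q,s=shot("scene"); p,im=shot("wrist"); cv2.imwrite("pics/s9.png",s[:,:,::-1]); cv2.imwrite("pics/w9.png",im[:,:,::-1])
for n,i in(("scene",s),("wrist",im)):
  for nm,lo,hi in(("red",(0,140,90),(7,255,255)),("yel",(16,140,110),(32,255,255))):
    P=cams.camera_params(n)
    for a,c,k in blobs(i,lo,hi,5)[2]:
        w=plane(P,*c,.056)
        if .5<w[0]<.62 and -.28<w[1]<-.08: print(n,nm,a,c,w)
E
```

```text
19.6 [ 0.5685 -0.2414  0.0323] [-1.0586 -0.4666  4.2688] [-0.1125  0.2311  0.0264] 0.0008794537310444754
scene red 60 [267.1667 196.85  ] [ 0.5911 -0.1007  0.056 ]
scene yel 30 [232.8    179.2333] [ 0.5646 -0.1754  0.056 ]
scene yel 28 [236.8571 186.5   ] [ 0.5791 -0.1631  0.056 ]
wrist red 622 [577.246  278.9759] [ 0.5876 -0.0993  0.056 ]
wrist yel 100 [464.86 230.45] [ 0.5589 -0.1649  0.056 ]
wrist yel 729 [479.465  272.7778] [ 0.5837 -0.1537  0.056 ]
```

Both views show the yellow end covered by the tips while the base is still pressed in (4.3 N). I'll lift clear now.

Request:
move_arm:
  moves:
    - [0,0,0,0,0,-0.006,0]
    - [0,0,0,0,0,-0.018,0]
    - [0,0,0,0,0,-0.038,0]
    - [0,0,0,0,0,-0.065,0]
    - [0,0,0,0,0,-0.095,0]
    - [0,0,0,0,0,-0.125,0]
    - [0,0,0,0,0,-0.15,0]
    - [0,0,0,0,0,-0.165,0]
    - [0,0,0,0,0,-0.17,0]
    - [0,0,0,0,0,-0.17,0]

```text
clock: 20.7
position: [0.5676, -0.2412, 0.2021]
ee_rot: [0.707, 0.707, 0.0, -0.0]
ft_force: [0.4, 0.2, -0.7]
grip_width: 0.001
```

```bash
python3 f.py 4; python3 - <<'E'
from m import *
for n in("top","scene"):
  P,i=shot(n); cv2.imwrite(f"pics/{n}_end.png",i[:,:,::-1]); i0=cv2.imread(f"pics/{n}0.png")[:,:,::-1].copy()
  for nm,lo,hi in(("red",(0,140,90),(7,255,255)),("yel/brass",(16,120,100),(32,255,255)),("pink",(165,60,90),(179,255,255))):
    for t,j in(("before",i0),("after",i)):
      print(n,nm,t,[(a,np.round(c,1).tolist()) for a,c,k in blobs(j,lo,hi,10)[2] if 180<c[0]<520 and 90<c[1]<320])
E
```

```text
20.9 [ 0.5671 -0.2411  0.2007] [-0.0285  0.1648 -0.336 ] [0.0317 0.0019 0.0321] 0.004290265286919714
top red before [(388, [414.8, 144.9]), (26, [378.9, 193.3]), (54, [321.6, 207.9])]
top red after [(397, [414.8, 145.0]), (27, [379.0, 193.4]), (54, [321.7, 207.9])]
top yel/brass before [(53, [408.6, 202.0]), (47, [440.0, 203.1])]
top yel/brass after [(56, [408.7, 202.1]), (44, [440.1, 203.0])]
top pink before [(185, [321.5, 209.0])]
top pink after [(185, [321.5, 209.0])]
scene red before [(113, [338.9, 183.0]), (57, [267.0, 195.4]), (643, [205.1, 255.7])]
scene red after [(113, [338.9, 183.0]), (58, [266.9, 195.2]), (645, [205.1, 255.8])]
scene yel/brass before [(77, [198.8, 175.9]), (124, [233.3, 180.6])]
scene yel/brass after [(138, [232.9, 179.4]), (69, [198.5, 175.7])]
scene pink before [(423, [338.2, 197.7])]
scene pink after [(424, [338.2, 197.7])]
```

Nothing has moved, the base has sprung back up, and the tool is clear.

```bash
python3 -c "
from workcell import manip
print(manip.hand_in())"
```

```text
the job is handed in; nothing more can be done
None
```

I set the closed fingertips on the red end and ran them over all seven dots to the yellow end without lifting. I then lifted about 170 mm clear and handed the job in at about 21 s.

**Pressure:** Averaged force readings at each stop were 3.8–5.0 N, against about 2 N to start sinking and 8 N at the stop. The scene camera at dot 4 showed the base about 6 mm down, so it was neither up nor on its stop there.

**Position:** The measured tool pose stayed within about 1 mm of my planned arc, but the arc itself is only good to 2–3 mm. The three cameras disagreed by up to 3–4 mm on where the track lay. Scene-camera views showed the tips on the track near dot 2 and at dot 4, and at the finish they hid the yellow paint in both views.

**After lifting:** The colour marks of the glue, screwdriver, bush and both track ends are within about 1 px of where they started. The brass mark shifted 1.2 px in the scene view only. The tub was not measured; the tool stayed away from it. The wrist force is back to about zero.

**Disagreement:** The fingers touched the track about 24 mm lower in reported TCP height than expected (about 0.038 m instead of 0.062 m). Two cameras also showed the real tips roughly 27 mm above the reported TCP. I therefore set the depth by force and images instead of the nominal height.

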